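# Put away the power adapter and cap the cable hole

### The arm

A 7-joint arm with a two-finger parallel gripper is mounted at the origin on the work surface. World frame = base frame: x ahead of the robot, y to its left, z up, the work surface at z = 0. Lengths are in m, angles in rad, forces in N, time in s.
With the tool pointing down it reaches from about 0.425 to 1.025 m from the base axis. Payload 9.4 kg.
Tool frame: the origin (TCP) lies at the very end of the fingers, on their centre line; the grasp point (between the pads) lies 19 mm behind it (manip.grip_point_offset is the distance from the TCP to the grasp point, in m); z points along the fingers, y is the line along which they close (so a half turn about z gives the same grasp; the last joint's range is limited). The gripper opens to 93 mm and grips with 3 to 60 N. Pads are 15 mm wide; open, the fingers measure 128 mm over their backs; the gripper's body (75 mm by 188 mm) begins 65 mm behind the grasp point.
Start: joints at [-1.222, 0.599, -0.003, 1.599, 0.002, 0.943, -0.08], TCP at [0.299, 0.66, 0.219] pointing down, gripper open.
Joint ranges: [-2.57, 2.57], [-0.35, 1.97], [-1.29, 1.29], [0.11, 2.56], [-1.05, 4.19], [0.11, 1.86], [-2.63, 2.63]. Speed limits (rad/s): [2.22, 2.22, 3.01, 3.01, 3.14, 3.14, 3.14].

### API

Orientations are given as a rotation vector (axis times angle).
In Python, from rig import manip, vision, job, boxes_of, pinpoint gives the robot as it stands. The module is installed in compiled form; this text tells all that it offers.
- The arm moves only by the tool arm_command, never from a script. Its argument "deltas" is a list of rows, each an object with "dr": the turn, a rotation vector about the world's x, y, z in rad, a list of three; "linear": the shift along the world's x, y, z in m, a list of three; "claw": the gripper's target within -1 to 1 (fully open at 1, half-way at 0, shut at -1). In form: [{"dr": [ax, ay, az], "linear": [dx, dy, dz], "claw": claw}, ...]. A call has 1 to 12 rows; each row shifts and turns the commanded pose from where the row before left it; what a row does not reach is not made up. A row lasts 1/8 s, in which the tool goes at most 62.5 mm and 10.7 degrees, less where a joint would pass 70% of its speed; a pose out of reach is approached as far as the arm can. A call with a gripper value outside its range is refused whole. The fingers move at their own pace and stop on an object; "grip_force" is the grip in N (left out, the last holds). Time passes only in rows, so rows that do not move let the fingers close. It gives the time, the measured TCP pose, the force, the opening and the grip force at its end, in the units of the state.
- manip.get_obs(): the state, without advancing time (a new reading comes with each control period).
- vision.get_image(name): name is "scene" or "side" or "wrist"; returns a dict with "pixels" (480x640x3 uint8, red, green, blue), "fx", "fy", "cx", "cy" (pixels), "R" (3x3) and "t" (3): a world point X has camera coordinates R X + t; the wrist camera has in their place "T_tool_cam" (4x4, takes a point from camera to tool coordinates, whose origin is the TCP and whose axes are the flange's). Camera axes: x right, y down, z forward; pixel columns grow to the right and rows downward; lengths in m; the calibration is good to about 2 mm. A picture is of the moment at which its call begins: read the wrist's pose just before it. There is no depth.
- job.hand_in(): hands the job in; it is judged then, once.
Trained networks look in a picture, given as the dict that the camera call returned (one of the last four; its "shot" number tells which), for a name from the list of things; names that differ only in an ending like _2 or _b are one class to them, and where a whole thing is asked for, a point or a joint stands for the part that bears it (a point fixed in the world has none). Each returns a list of dicts, best first, with "score" (0 to 1); they miss things now and then, are a little off and sometimes report something else, mostly with a low value. They report only what shows in the picture. A call takes as long as a camera call. They do not tell look-alikes from the thing itself.
- boxes_of(query, picture): "point" ([column, row] in pixels, amid what is visible of it).
- pinpoint(query, picture): "point" ([column, row] in pixels: a listed point, or the origin of a listed thing).
The state is a dict: "time": time; "joint_pos": joint angles; "joint_vel": joint speeds; "tau": joint torques, N m; "ee_pos": TCP position; "ee_rot": TCP orientation; "wrist_force": force on the tool from outside, world axes, zero at the start; "torque": the same for the moment, N m; "gripper_width": finger opening in m; "finger_force": force on a finger pad.
Only numpy, scipy, OpenCV 4.12 (cv2) and the standard library are available. Lean on these libraries where they do the work, as an engineer would, in place of code of your own. Each camera call takes 0.05 s, during which the arm holds its last target. There are 200 camera calls.

### The job

The old streaming box is gone from this media console: lay its white power adapter in the console's open drawer, let go of it and slide the drawer fully shut. Then close the empty cable hole in the console's top: set the light grey snap cap in the grommet and press it straight down until it clicks home, flat on the ring all round. Do not stop at the click: keep pressing on it, finish with the gripper still holding the cap down, and leave the other devices where they are.

Things in the scene. Friction and masses are not known exactly. Their poses are not given: they have to be found in the camera images.
- adapter: White plug-in power adapter (wall charger without cable), loose on the table: box 50 x 40 x 28 mm (along its x, y, z), 50 to 95 g, with two flat brass blades that stick out 16 mm from its -x end. Origin: centre of the box's underside, z up. Grip it across its 40 mm width (its y).
- console: Low oak media console 280 x 460 x 100 mm (its x, y, z) fixed on the table; front along its -x, roughly to the robot. White-fronted drawer in its right half (-y), open bay with a black recorder in its left half (+y), grommet in its top, front left. Origin: centre of its underside, z up. A streaming box and a mini PC stand on the top, at least 90 mm behind the front edge.
- drawer (a joint): Drawer travel in m: 0 = fully shut with its front flush with the console's front, at most 0.15 open; starts 0.11 to 0.135 open. Slides along the console's x, shuts towards +x with about 2 N, has no spring and no catch and stays where it is left.
- drawer_floor (a point): Centre of the drawer's inner floor, 21 mm above the table (axes as the console's; moves with the drawer). Inside 218 mm (x) by 186 mm (y), walls 6 mm thick, 44 mm above the floor. Open from above only between the front panel's inside (x = -0.115 from here) and the console's front plane, a length of the joint value less 12 mm.
- drawer_front (a point): Centre of the outer face of the drawer's front panel, 47 mm above the table: flat white panel 204 mm wide, 66 mm high, 12 mm thick, top edge 80 mm above the table (20 mm below the console's top); no handle, only a dark flush finger pull. Push here towards the console's +x to shut the drawer. Axes as the console's.
- cap: Light grey plastic snap cap of the cable hole, loose on the table, standing on its plug: round flat-topped head 52 mm across and 9.5 mm thick, above a tapered plug 29 mm across at its foot and 38 mm at its bead. Total height 22.5 mm, about 30 g. Origin: centre of the plug's foot, z up. Turning about z does not matter. Grip it by the head's rim.
- cap_underside (a point): Centre of the plane of the head's underside, 13 mm above the cap's origin.
- cap_top (a point): Centre of the head's top face, 22.5 mm above the cap's origin; push down here.
- grommet_mouth (a point): Centre of the cable hole on the top face of the grey grommet ring: 103 mm above the table, 52 mm behind the console's front edge, 115 mm left (+y) of its middle. Ring 64 mm outside, 40 mm inside. z up. A cap let go in the hole centres itself and rests on sprung catches, head's underside 6 mm above the ring. It snaps past them at 7 to 13 N, drops and seats rigidly on the ring. Then keep pushing: 5 to 20 N.
- router: White mesh router, upright cylinder 108 mm across, 187 mm high, on the table left of the console. Bystander. Origin: centre of its underside.
- streamer: Black rounded streaming box 96 x 96 x 22 mm on the right rear of the console's top. Bystander. Origin: centre of its underside.
- mini_pc: Grey and black mini PC 88 x 88 x 44 mm on the left rear of the console's top. Bystander. Origin: centre of its underside.
- tv_box: Black TV box 115 x 115 x 20 mm with a blue light line, on the table far to the left. Bystander. Origin: centre of its underside.
- hdmi_switch: Dark grey switch box 70 x 44 x 14 mm, loose on the table in front. Bystander. Origin: centre of its underside.
- usb_hub: Aluminium USB hub 85 x 28 x 12 mm with blue ports, loose on the table in front. Bystander. Origin: centre of its underside.
- remote: Black remote control 150 x 40 x 16 mm on the table right of the console. Bystander. Origin: centre of its underside.
Mind the look-alikes: they are no part of the job. What is shaped like the cap but turquoise is not meant. What is shaped like the adapter but black is not meant.

How it is judged:
On the way, in this order (a step that is already met when the one before it is completed fails the run):
1. the adapter lies in the open drawer, let go (x of adapter in the frame of drawer_floor between -0.11 and 0.11 m and y of adapter in the frame of drawer_floor between -0.092 and 0.092 m and z of adapter in the frame of drawer_floor between -0.006 and 0.036 m and value of joint drawer above 0.08 m and contact force between the fingers and adapter below 0.1 N and linear speed of adapter below 0.05 m/s), for 0.2 s.
2. the drawer is shut with the adapter in it (x of adapter in the frame of drawer_floor between -0.11 and 0.11 m and y of adapter in the frame of drawer_floor between -0.092 and 0.092 m and z of adapter in the frame of drawer_floor between -0.006 and 0.036 m and value of joint drawer below 0.006 m), for 0.2 s.
3. the cap has clicked home in the grommet (z of cap_underside in the frame of grommet_mouth between -0.004 and 0.0015 m and horizontal distance between cap_underside and grommet_mouth below 0.003 m and angle between the z axis of cap and the z axis of grommet_mouth, either way round below 0.06 rad and angle between cap's own z axis and vertical below 0.3 rad), for 0.1 s.
At the end, for the whole second after the job is handed in: Adapter in the drawer, drawer within 6 mm of shut; cap snapped in, its head's underside within 1.5 mm of the ring, centred within 3 mm, level within 0.06 rad; through the last second the fingers still press on it (over 3 N) and it presses on the console with over 3 N (all of step 2 and all of step 3 and contact force between the fingers and cap above 3 N and contact force between cap and console above 3 N); the arm keeps its last pose, push and grip.
It fails at once if another device is pushed more than 30 mm from its place (distance of any of router, streamer, mini_pc, tv_box, hdmi_switch, usb_hub, remote from where it was at the start of the episode above 0.03 m).
It also fails if it takes over 72 s, if anything falls off the work surface, if the arm or the gripper's body presses on something with over 40 N, if the wrist force passes 120 N, or if a joint passes its speed limit or range.

## Working session

There is one attempt and no reset: what is moved stays moved. The work goes in short steps, Python scripts to look and compute and a tool call to move; the robot and the scene stay as the last step left them, time stands still between calls to the robot, and variables do not carry over. Pictures are saved under pics/ and viewed, at most 10 in all, crops included, and the job is handed in when it is done.

Besides the shell and the picture viewer there is one more tool, called by a JSON object that holds its "api" and its "payload", one argument or row to a line. arm_command: Moves the arm, as the interface text tells. Its arguments: {"type":"object","properties":{"deltas":{"type":"array"},"grip_force":{"type":"number"}},"required":["deltas"]}

```bash
mkdir -p pics
cat > h.py <<'E'
import numpy as np, cv2
from scipy.spatial.transform import Rotation as Ro
from rig import manip, vision, job, boxes_of, pinpoint
def cam(name):
    o=manip.get_obs(); p=vision.get_image(name)
    if name=="wrist":
        T=np.eye(4); T[:3,:3]=Ro.from_rotvec(o["ee_rot"]).as_matrix(); T[:3,3]=o["ee_pos"]
        M=T@np.array(p["T_tool_cam"]); p["Rw"]=M[:3,:3]; p["c"]=M[:3,3]
    else:
        R=np.array(p["R"]); p["Rw"]=R.T; p["c"]=-R.T@np.array(p["t"])
    return p
def w(p,px,z):
    d=p["Rw"]@np.array([(px[0]-p["cx"])/p["fx"],(px[1]-p["cy"])/p["fy"],1.])
    return p["c"]+d*(z-p["c"][2])/d[2]
def proj(p,X):
    q=p["Rw"].T@(np.array(X)-p["c"]); return np.array([p["fx"]*q[0]/q[2]+p["cx"],p["fy"]*q[1]/q[2]+p["cy"]])
def save(p,n,crop=None,s=1):
    im=p["pixels"][:,:,::-1]
    if crop: im=im[crop[1]:crop[3],crop[0]:crop[2]]
    cv2.imwrite("pics/"+n,cv2.resize(im,None,fx=s,fy=s,interpolation=cv2.INTER_CUBIC))
E
python3 - <<'E'
from h import *
np.set_printoptions(precision=3,suppress=True)
o=manip.get_obs();print(o["ee_pos"],o["ee_rot"],o["gripper_width"])
Z=dict(adapter=0,cap=0,cap_top=.0225,console=0,drawer_floor=.021,drawer_front=.047,grommet_mouth=.103,hdmi_switch=0,usb_hub=0,router=0,remote=0,mini_pc=.1,streamer=.1,tv_box=0)
for n in ["scene","side"]:
    p=cam(n); save(p,n+".png"); print(n,p["c"])
    for q,z in Z.items():
        for d in pinpoint(q,p)[:3]: print(q,np.array(d["point"]),round(d["score"],2),w(p,d["point"],z))
E
```

```text
[0.299 0.66  0.218] [-0.664 -3.071  0.003] 0.09292950299698244
scene [1.645 0.396 1.068]
side [ 0.432 -0.872  0.994]
adapter [236.3 229.3] 0.74 [0.384 0.277 0.   ]
adapter [399.4 272.6] 0.44 [0.81  0.002 0.   ]
adapter [381.1 444.8] 0.31 [ 0.626 -0.451  0.   ]
cap [349.8 405.4] 0.83 [ 0.584 -0.354  0.   ]
cap [311.3 428.5] 0.68 [ 0.492 -0.388  0.   ]
cap_top [346.5 404.3] 0.57 [ 0.574 -0.361  0.022]
cap_top [309.7 424. ] 0.56 [ 0.489 -0.389  0.022]
console [373.9 273.7] 0.58 [0.741 0.012 0.   ]
drawer_floor [332.2 317.4] 0.79 [ 0.594 -0.127  0.021]
drawer_floor [377.5 224.2] 0.28 [0.8   0.186 0.021]
drawer_front [282.1 316.5] 0.96 [ 0.472 -0.119  0.047]
grommet_mouth [330.4 230.2] 0.72 [0.638 0.1   0.103]
hdmi_switch [255.2 198.1] 0.73 [0.455 0.417 0.   ]
usb_hub [265.3 256. ] 0.52 [0.457 0.144 0.   ]
usb_hub [256.7 198.5] 0.47 [ 0.46   0.414 -0.   ]
router [322.6 189. ] 0.67 [0.679 0.418 0.   ]
remote [379.3 445.4] 0.93 [ 0.622 -0.452  0.   ]
remote [272.1 220.4] 0.34 [0.495 0.295 0.   ]
mini_pc [379.2 223.8] 0.81 [0.775 0.101 0.1  ]
mini_pc [379.2 446.5] 0.59 [ 0.602 -0.496  0.1  ]
streamer [399.1 270.5] 0.55 [ 0.774 -0.079  0.1  ]
tv_box [268.4 161.2] 0.95 [0.523 0.619 0.   ]
```

View pics/scene.png

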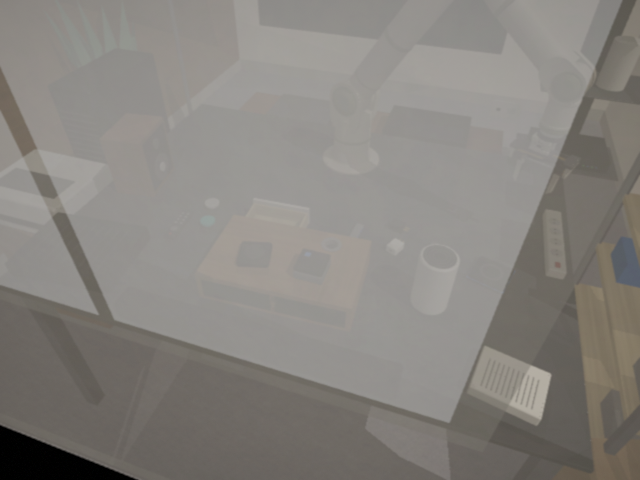

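View pics/side.png

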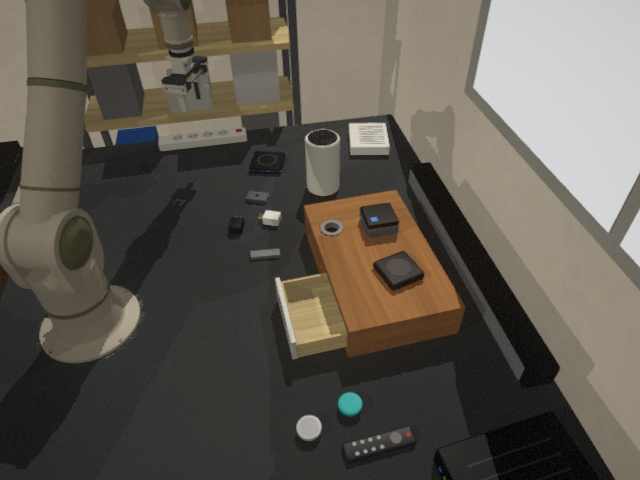

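Side view: light grey cap at (309,428), turquoise look-alike at (349,405). White adapter at (272,219), with its blades to the left, and black look-alike at (236,225). The open drawer is around (310,315) and the grommet at (331,228). The scene camera is too hazy to use. I choose the white adapter and the light grey cap, and will check each close up with the wrist camera.

{"api": "arm_command", "payload": {
  "deltas": [
    {"dr": [0, 0, 0.05], "linear": [0.018, -0.042, 0.012], "claw": 1},
    {"dr": [0, 0, 0.05], "linear": [0.018, -0.042, 0.012], "claw": 1},
    {"dr": [0, 0, 0.05], "linear": [0.018, -0.042, 0.012], "claw": 1},
    {"dr": [0, 0, 0.05], "linear": [0.018, -0.042, 0.012], "claw": 1},
    {"dr": [0, 0, 0.05], "linear": [0.018, -0.042, 0.012], "claw": 1},
    {"dr": [0, 0, 0.05], "linear": [0.018, -0.042, 0.012], "claw": 1},
    {"dr": [0, 0, 0.05], "linear": [0.018, -0.042, 0.012], "claw": 1},
    {"dr": [0, 0, 0.05], "linear": [0.018, -0.042, 0.012], "claw": 1},
    {"dr": [0, 0, 0], "linear": [0, 0, 0], "claw": 1},
    {"dr": [0, 0, 0], "linear": [0, 0, 0], "claw": 1}
  ]
}}

```text
time: 2.75
ee_pos: [0.4432, 0.3248, 0.3147]
ee_rot: [0.041, 3.141, 0.001]
wrist_force: [-0.1, 0.5, 0.2]
gripper_width: 0.093
finger_force: 0.0
```

Run:
```python
from h import *
np.set_printoptions(precision=3,suppress=True)
p=cam("wrist"); save(p,"w1.png"); o=manip.get_obs();print(o["ee_pos"],o["ee_rot"],o["joint_pos"],p["c"]);print(p["T_tool_cam"])
for q,z in dict(adapter=0,hdmi_switch=0,usb_hub=0,grommet_mouth=.103,drawer_front=.047,drawer_floor=.021).items():
    for d in pinpoint(q,p)[:3]: print(q,np.array(d["point"]),round(d["score"],2),w(p,d["point"],z))
s=cam("side")
for n,px in dict(FL=(305,207),FR=(347,347),BL=(397,193),BR=(467,305)).items(): print(n,w(s,px,.1))
```

```text
[0.443 0.325 0.314] [-0.039 -3.141 -0.001] [-0.679  0.287 -0.075  1.884  0.025  0.971  0.781] [0.363 0.326 0.481]
[[-0.    -0.959 -0.284  0.08 ]
 [ 1.    -0.001  0.001 -0.   ]
 [-0.001 -0.284  0.959 -0.166]
 [ 0.     0.     0.     1.   ]]
adapter [295.  232.9] 0.98 [0.492 0.296 0.   ]
adapter [162.2 205.2] 0.7 [0.454 0.142 0.   ]
adapter [277.4 136.1] 0.6 [0.38  0.281 0.   ]
hdmi_switch [391.4 203. ] 0.95 [0.459 0.409 0.   ]
usb_hub [163.2 204.4] 0.77 [0.453 0.144 0.   ]
drawer_floor [165.9 206. ] 0.54 [0.451 0.154 0.021]
FL [0.588 0.216 0.1  ]
FR [ 0.595 -0.272  0.1  ]
BL [0.864 0.222 0.1  ]
BR [ 0.893 -0.217  0.1  ]
```

View pics/w1.png

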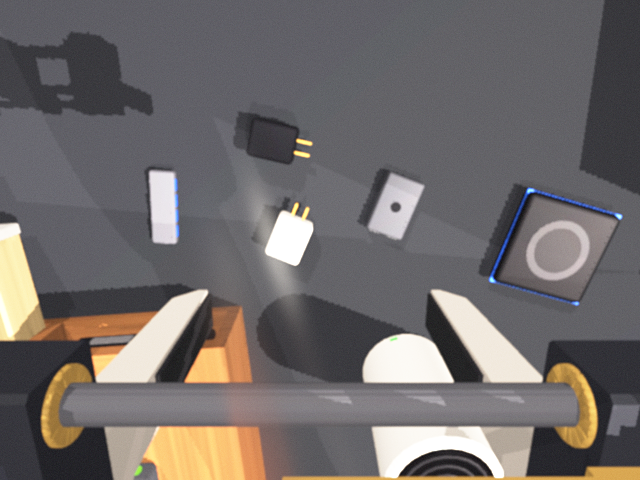

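Wrist view: white adapter at (290,237), with brass blades at (300,211) pointing towards -x. Black look-alike at (275,140), and the console's front-left corner and the router at the bottom. I'll measure the adapter's yaw.

Run:
```python
from h import *
np.set_printoptions(precision=3,suppress=True)
p=cam("wrist"); im=p["pixels"].astype(int)
m=(im.min(2)>175); m[:190]=0;m[280:]=0;m[:,:240]=0;m[:,340:]=0
ys,xs=np.nonzero(m); P=np.array([w(p,(x,y),.028)[:2] for x,y in zip(xs,ys)],np.float32)
print(len(P),cv2.minAreaRect(P))
d=pinpoint("adapter",p)[0]; print(d,w(p,d["point"],0))
bl=(im[:,:,0]-im[:,:,2]>50);bl[:190]=0;bl[230:]=0;bl[:,:270]=0;bl[:,330:]=0
ys,xs=np.nonzero(bl);print(len(xs),w(p,(xs.mean(),ys.mean()),.014))
```

```text
1760 ((0.4908313453197479, 0.29004353284835815), (0.042311735451221466, 0.05608063191175461), 65.42431640625)
{'point': [292.5, 231.1], 'score': 0.94} [0.489 0.292 0.   ]
136 [0.462 0.303 0.014]
```

{"api": "arm_command", "payload": {
  "deltas": [
    {"dr": [0, 0, -0.101], "linear": [0.012, -0.0085, -0.05], "claw": 1},
    {"dr": [0, 0, -0.101], "linear": [0.012, -0.0085, -0.05], "claw": 1},
    {"dr": [0, 0, -0.101], "linear": [0.012, -0.0085, -0.05], "claw": 1},
    {"dr": [0, 0, -0.101], "linear": [0.011, -0.0085, -0.05], "claw": 1},
    {"dr": [0, 0, 0], "linear": [0, 0, -0.04], "claw": 1},
    {"dr": [0, 0, 0], "linear": [0, 0, -0.035], "claw": 1},
    {"dr": [0, 0, 0], "linear": [0, 0, -0.026], "claw": 1},
    {"dr": [0, 0, 0], "linear": [0, 0, -0.01], "claw": 1},
    {"dr": [0, 0, 0], "linear": [0, 0, 0], "claw": 1},
    {"dr": [0, 0, 0], "linear": [0, 0, 0], "claw": -1},
    {"dr": [0, 0, 0], "linear": [0, 0, 0], "claw": -1},
    {"dr": [0, 0, 0], "linear": [0, 0, 0], "claw": -1}
  ],
  "grip_force": 20
}}

```text
time: 4.75
ee_pos: [0.4908, 0.2905, 0.0043]
ee_rot: [0.67, 3.069, 0.001]
wrist_force: [-0.0, 0.5, 0.7]
gripper_width: 0.0675
finger_force: 0.0
```

Run:
```python
from h import *
np.set_printoptions(precision=3,suppress=True)
p=cam("side"); 
for q,z in dict(drawer_floor=.021,drawer_front=.047,grommet_mouth=.103,console=0).items():
    for d in pinpoint(q,p)[:1]: print(q,np.array(d["point"]),round(d["score"],2),w(p,d["point"],z))
save(p,"s2.png",(220,170,480,380),3)
```

```text
drawer_floor [331.6 314.9] 0.85 [ 0.594 -0.119  0.021]
grommet_mouth [331.4 232.4] 0.77 [0.639 0.091 0.103]
console [373. 273.] 0.7 [0.739 0.016 0.   ]
```

View pics/s2.png

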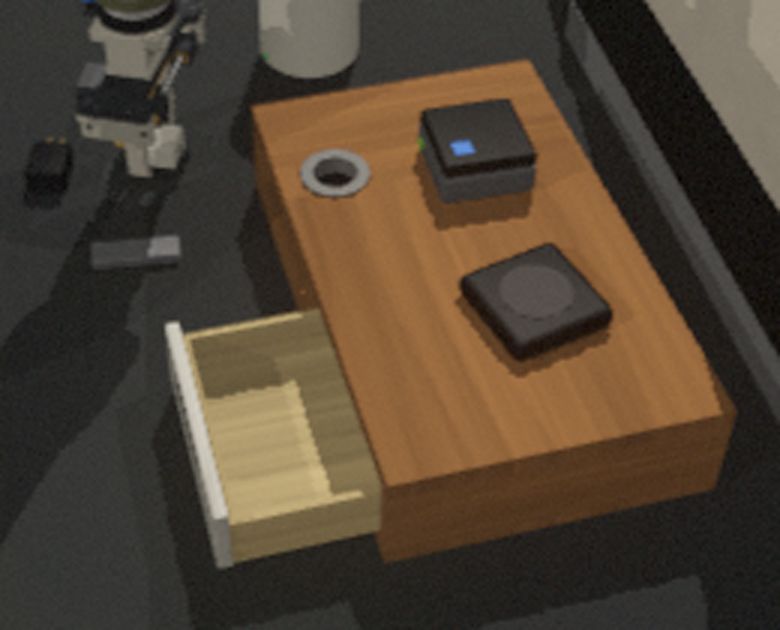

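Crop: console top corners at FL (304,205), FR (348,332), BL (397,191) and BR (461,307). The drawer is open and empty, and the fingers are astride the adapter.

{"api": "arm_command", "payload": {
  "deltas": [
    {"dr": [0, 0, 0], "linear": [0, 0, 0], "claw": -1},
    {"dr": [0, 0, 0], "linear": [0, 0, 0], "claw": -1},
    {"dr": [0, 0, 0], "linear": [0, 0, 0], "claw": -1},
    {"dr": [0, 0, 0], "linear": [0, 0, 0], "claw": -1},
    {"dr": [0, 0, 0], "linear": [0, 0, 0.03], "claw": -1},
    {"dr": [0, 0, 0], "linear": [0, 0, 0.06], "claw": -1},
    {"dr": [0, 0, 0], "linear": [0, 0, 0.06], "claw": -1}
  ]
}}

```text
time: 5.88
ee_pos: [0.49, 0.2899, 0.1548]
ee_rot: [-0.67, -3.068, 0.002]
wrist_force: [1.4, -0.0, 0.3]
gripper_width: 0.0398
finger_force: 20.0
```

Run:
```python
from h import *
from scipy.optimize import least_squares
np.set_printoptions(precision=4,suppress=True)
p=cam("side")
# pts in console frame; drawer j shifts -x
obs=[((-.14,.23,.1),(304.3,205)),((-.14,-.23,.1),(348,332.3)),((.14,.23,.1),(396.7,190.7)),((.14,-.23,.1),(460.7,307.3)),((-.088,.115,.103),(331.8,227.8))]
def f(v):
    c,s=np.cos(v[2]),np.sin(v[2])
    return np.concatenate([proj(p,(v[0]+c*x-s*y,v[1]+s*x+c*y,z))-u for (x,y,z),u in obs])
r=least_squares(f,[.74,.0,0]); v=r.x; print(v,r.fun.reshape(-1,2))
c,s=np.cos(v[2]),np.sin(v[2]); W=lambda x,y:np.array([v[0]+c*x-s*y,v[1]+s*x+c*y])
print("grommet",W(-.088,.115))
for px in [(276,278.7)]:
    q=w(p,px,.08)[:2]-v[:2]; print("panel corner in console",c*q[0]+s*q[1],-s*q[0]+c*q[1])
for q,z in dict(drawer_front=.047,drawer_floor=.021).items():
  for d in pinpoint(q,p)[:1]:
    a=w(p,d["point"],z)[:2];q2=a-v[:2]; print(q,a,"in console",c*q2[0]+s*q2[1],-s*q2[0]+c*q2[1])
for y in(-.1,-.115): print("front line",W(-.14,y), W(-.2,y))
```

```text
[0.7345 0.0011 0.0341] [[-0.452  -0.1225]
 [-1.6881 -0.3117]
 [-0.3436 -0.5164]
 [ 2.9168  0.7224]
 [-0.6403 -0.9101]]
grommet [0.6426 0.113 ]
panel corner in console -0.26336190607019205 -0.01581728440490421
drawer_front [ 0.4755 -0.1133] in console -0.2627195016936393 -0.10548602863596035
drawer_floor [ 0.5948 -0.1215] in console -0.14383132169911975 -0.11774150876012972
front line [ 0.598  -0.1037] [ 0.538  -0.1057]
front line [ 0.5985 -0.1187] [ 0.5385 -0.1207]
```

{"api": "arm_command", "payload": {
  "deltas": [
    {"dr": [0, 0, 0.058], "linear": [0.0073, -0.0509, 0], "claw": -1},
    {"dr": [0, 0, 0.058], "linear": [0.0073, -0.0509, 0], "claw": -1},
    {"dr": [0, 0, 0.058], "linear": [0.0073, -0.0509, 0], "claw": -1},
    {"dr": [0, 0, 0.058], "linear": [0.0073, -0.0509, 0], "claw": -1},
    {"dr": [0, 0, 0.058], "linear": [0.0073, -0.0509, 0], "claw": -1},
    {"dr": [0, 0, 0.058], "linear": [0.0073, -0.0509, 0], "claw": -1},
    {"dr": [0, 0, 0.058], "linear": [0.0073, -0.0509, 0], "claw": -1},
    {"dr": [0, 0, 0.058], "linear": [0.0073, -0.0509, 0], "claw": -1},
    {"dr": [0, 0, 0], "linear": [0, 0, -0.03], "claw": -1},
    {"dr": [0, 0, 0], "linear": [0, 0, -0.01], "claw": -1},
    {"dr": [0, 0, 0], "linear": [0, 0, 0], "claw": -1}
  ]
}}

```text
time: 7.4
ee_pos: [0.548, -0.1158, 0.1124]
ee_rot: [0.056, -3.138, -0.001]
wrist_force: [0.0, 0.4, -0.7]
gripper_width: 0.0396
finger_force: 20.0
```

Run:
```python
from h import *
p=cam("wrist"); save(p,"w2.png")
np.set_printoptions(precision=4,suppress=True)
for q,z in dict(drawer_front=.047,drawer_floor=.021,grommet_mouth=.103,adapter=.11).items():
  for d in pinpoint(q,p)[:2]: print(q,d["point"],d["score"],w(p,d["point"],z))
for x,y,z in [(-.14,-.01,.1),(-.14,-.214,.1),(-.263,-.01,.08),(-.263,-.214,.08)]:
  print(proj(p,(.7345+.9994*x-.0341*y,.0011+.0341*x+.9994*y,z)))
```

```text
drawer_front [312.3, 129.6] 0.63 [ 0.4731 -0.1219  0.047 ]
adapter [321.4, 314.2] 0.74 [ 0.5503 -0.1147  0.11  ]
[521.0193 393.4468]
[110.2195 393.534 ]
[537.4206 136.8581]
[ 93.7593 136.3194]
```

View pics/w2.png

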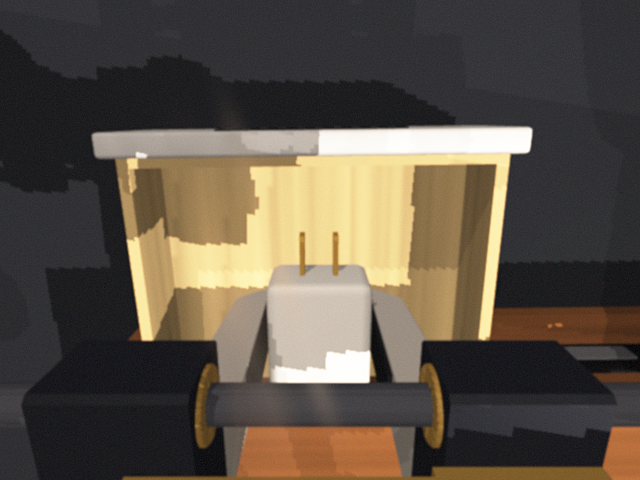

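Wrist view: adapter held centred over the drawer, blades to the front at (318,255). The panel's top edge runs from (95,140) to (530,133), centred at column 312, so there is clearance all round.

{"api": "arm_command", "payload": {
  "deltas": [
    {"dr": [0, 0, 0], "linear": [0, 0, -0.03], "claw": -1},
    {"dr": [0, 0, 0], "linear": [-0.002, -0.003, -0.03], "claw": -1},
    {"dr": [0, 0, 0], "linear": [0, 0, -0.017], "claw": -1},
    {"dr": [0, 0, 0], "linear": [0, 0, -0.008], "claw": -1},
    {"dr": [0, 0, 0], "linear": [0, 0, 0], "claw": -1},
    {"dr": [0, 0, 0], "linear": [0, 0, 0], "claw": 0.2},
    {"dr": [0, 0, 0], "linear": [0, 0, 0], "claw": 0.2},
    {"dr": [0, 0, 0], "linear": [0, 0, 0], "claw": 0.4},
    {"dr": [0, 0, 0], "linear": [0, 0, 0], "claw": 0.4},
    {"dr": [0, 0, 0], "linear": [0, 0, 0.02], "claw": 0.4},
    {"dr": [0, 0, 0], "linear": [0, 0, 0.04], "claw": 0.4},
    {"dr": [0, 0, 0], "linear": [0, 0, 0.04], "claw": 0.4}
  ]
}}

```text
time: 9.15
ee_pos: [0.5466, -0.1199, 0.1295]
ee_rot: [0.054, -3.14, -0.0]
wrist_force: [0.5, -0.7, 0.1]
gripper_width: 0.0649
finger_force: 0.0
```

Run:
```python
from h import *
p=cam("wrist"); 
o=manip.get_obs();print(o["ee_pos"],o["ee_rot"])
for q,z in dict(adapter=.021,drawer_front=.047).items():
  for d in pinpoint(q,p)[:2]: print(q,d["point"],d["score"],w(p,d["point"],z))
s=cam("side")
for q,z in dict(adapter=.021,cap_top=.0225,drawer_front=.047).items():
  for d in pinpoint(q,s)[:3]: print(q,d["point"],d["score"],w(s,d["point"],z))
im=p["pixels"].astype(int); g=im.min(2)
for c in (150,320,480): print(c,[ (r,g[r,c]) for r in range(100,180,3)])
```

```text
[ 0.54862093 -0.12029327  0.13425422] [-5.32517552e-02  3.13590668e+00 -1.57212206e-03]
drawer_front [315.6, 128.6] 0.94 [ 0.47158227 -0.12425432  0.047     ]
adapter [236.6, 228.2] 0.65 [0.38628296 0.25747027 0.021     ]
adapter [311.5, 314.6] 0.64 [ 0.54508558 -0.10773422  0.021     ]
adapter [267.4, 255.7] 0.37 [0.46220352 0.12262027 0.021     ]
cap_top [307.4, 425.3] 0.84 [ 0.48430174 -0.39041467  0.0225    ]
cap_top [347.2, 403.1] 0.61 [ 0.57606537 -0.35903268  0.0225    ]
drawer_front [287.1, 319.2] 0.83 [ 0.48218363 -0.12964724  0.047     ]
drawer_front [395.9, 271.9] 0.47 [ 0.78436565 -0.03522469  0.047     ]
drawer_front [309.6, 432.0] 0.44 [ 0.48481783 -0.41718478  0.047     ]
150 [(100, np.int64(26)), (103, np.int64(27)), (106, np.int64(26)), (109, np.int64(21)), (112, np.int64(30)), (115, np.int64(26)), (118, np.int64(25)), (121, np.int64(28)), (124, np.int64(33)), (127, np.int64(28)), (130, np.int64(29)), (133, np.int64(119)), (136, np.int64(166)), (139, np.int64(214)), (142, np.int64(242)), (145, np.int64(243)), (148, np.int64(242)), (151, np.int64(241)), (154, np.int64
[... 653 characters left out ...]
58)), (166, np.int64(150)), (169, np.int64(149)), (172, np.int64(148)), (175, np.int64(146)), (178, np.int64(148))]
480 [(100, np.int64(47)), (103, np.int64(52)), (106, np.int64(51)), (109, np.int64(48)), (112, np.int64(52)), (115, np.int64(46)), (118, np.int64(48)), (121, np.int64(51)), (124, np.int64(48)), (127, np.int64(108)), (130, np.int64(197)), (133, np.int64(248)), (136, np.int64(251)), (139, np.int64(251)), (142, np.int64(252)), (145, np.int64(252)), (148, np.int64(253)), (151, np.int64(250)), (154, np.int64(178)), (157, np.int64(169)), (160, np.int64(173)), (163, np.int64(119)), (166, np.int64(52)), (169, np.int64(56)), (172, np.int64(57)), (175, np.int64(53)), (178, np.int64(57))]
```

{"api": "arm_command", "payload": {
  "deltas": [
    {"dr": [0, 0, 0], "linear": [-0.038, -0.001, 0], "claw": -1},
    {"dr": [0, 0, 0], "linear": [-0.038, -0.001, 0], "claw": -1},
    {"dr": [0, 0, 0], "linear": [-0.034, 0, 0], "claw": -1},
    {"dr": [0, 0, 0], "linear": [0, 0, -0.04], "claw": -1},
    {"dr": [0, 0, 0], "linear": [0, 0, -0.04], "claw": -1},
    {"dr": [0, 0, 0], "linear": [0, 0, -0.017], "claw": -1},
    {"dr": [0, 0, 0], "linear": [0, 0, 0], "claw": -1},
    {"dr": [0, 0, 0], "linear": [0, 0, 0], "claw": -1}
  ]
}}

```text
time: 10.5
ee_pos: [0.4367, -0.1219, 0.0316]
ee_rot: [0.054, -3.14, -0.0]
wrist_force: [0.9, -0.3, 0.1]
gripper_width: 0.0001
finger_force: 0.0
```

{"api": "arm_command", "payload": {
  "deltas": [
    {"dr": [0, 0, 0], "linear": [0.01, 0, 0.002], "claw": -1},
    {"dr": [0, 0, 0], "linear": [0.01, 0, 0.002], "claw": -1},
    {"dr": [0, 0, 0], "linear": [0.012, 0.0005, 0], "claw": -1},
    {"dr": [0, 0, 0], "linear": [0.014, 0.0005, 0], "claw": -1},
    {"dr": [0, 0, 0], "linear": [0.015, 0.0005, 0], "claw": -1},
    {"dr": [0, 0, 0], "linear": [0.015, 0.0005, 0], "claw": -1},
    {"dr": [0, 0, 0], "linear": [0.015, 0.0005, 0], "claw": -1},
    {"dr": [0, 0, 0], "linear": [0.015, 0.0005, 0], "claw": -1},
    {"dr": [0, 0, 0], "linear": [0.014, 0.0005, 0], "claw": -1},
    {"dr": [0, 0, 0], "linear": [0.012, 0.0005, 0], "claw": -1},
    {"dr": [0, 0, 0], "linear": [0.006, 0, 0], "claw": -1},
    {"dr": [0, 0, 0], "linear": [0, 0, 0], "claw": -1}
  ]
}}

```text
time: 12.0
ee_pos: [0.5757, -0.1182, 0.0357]
ee_rot: [-0.053, 3.14, -0.0]
wrist_force: [0.6, -0.0, -0.0]
gripper_width: 0.0003
finger_force: 0.0
```

{"api": "arm_command", "payload": {
  "deltas": [
    {"dr": [0, 0, 0], "linear": [0.004, 0, 0], "claw": -1},
    {"dr": [0, 0, 0], "linear": [0.004, 0, 0], "claw": -1},
    {"dr": [0, 0, 0], "linear": [0, 0, 0], "claw": -1}
  ]
}}

```text
time: 12.38
ee_pos: [0.5834, -0.118, 0.0357]
ee_rot: [-0.054, 3.14, -0.0]
wrist_force: [0.3, -1.0, -1.0]
gripper_width: 0.0002
finger_force: 0.0
```

{"api": "arm_command", "payload": {
  "deltas": [
    {"dr": [0, 0, 0], "linear": [0.003, 0, 0], "claw": -1},
    {"dr": [0, 0, 0], "linear": [0.003, 0, 0], "claw": -1},
    {"dr": [0, 0, 0], "linear": [0, 0, 0], "claw": -1}
  ]
}}

```text
time: 12.75
ee_pos: [0.5894, -0.1179, 0.0356]
ee_rot: [-0.054, 3.14, -0.0]
wrist_force: [-0.1, -0.7, 0.0]
gripper_width: 0.0004
finger_force: 0.0
```

Run:
```python
from h import *
s=cam("side"); save(s,"s3.png",(220,170,480,380),3); print(manip.get_obs()["wrist_force"])
```

```text
[-0.09900782 -0.27392601 -0.4738053 ]
```

View pics/s3.png

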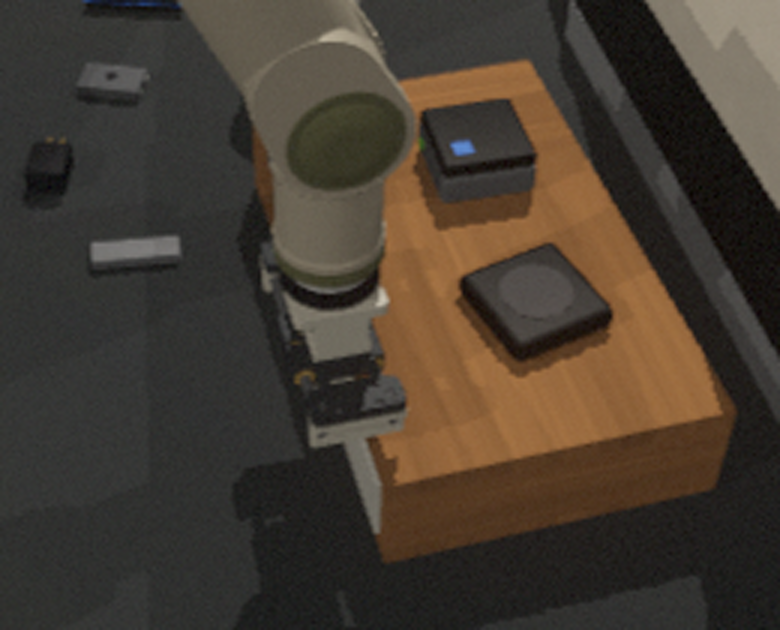

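Side crop: the drawer is nearly flush, with its panel edge at (370,490) against the console corner at (384,487). Next I push in small steps until the force rises.

{"api": "arm_command", "payload": {
  "deltas": [
    {"dr": [0, 0, 0], "linear": [0.002, 0, 0], "claw": -1},
    {"dr": [0, 0, 0], "linear": [0.002, 0, 0], "claw": -1},
    {"dr": [0, 0, 0], "linear": [0, 0, 0], "claw": -1}
  ]
}}

```text
time: 13.18
ee_pos: [0.5926, -0.1179, 0.0356]
ee_rot: [0.054, -3.141, -0.0]
wrist_force: [-2.9, 0.2, 1.4]
gripper_width: 0.0005
finger_force: 1.2
```

{"api": "arm_command", "payload": {
  "deltas": [
    {"dr": [0, 0, 0], "linear": [0.002, 0, 0], "claw": -1},
    {"dr": [0, 0, 0], "linear": [0.001, 0, 0], "claw": -1},
    {"dr": [0, 0, 0], "linear": [0, 0, 0], "claw": -1}
  ]
}}

```text
time: 13.55
ee_pos: [0.5924, -0.118, 0.0354]
ee_rot: [0.054, -3.135, -0.0]
wrist_force: [-11.4, 0.7, 8.8]
gripper_width: 0.0007
finger_force: 5.8
```

{"api": "arm_command", "payload": {
  "deltas": [
    {"dr": [0, 0, 0], "linear": [-0.02, 0, 0], "claw": -1},
    {"dr": [0, 0, 0], "linear": [-0.04, 0, 0], "claw": 0},
    {"dr": [0, 0, 0], "linear": [-0.018, -0.017, 0.05], "claw": 1},
    {"dr": [0, 0, 0], "linear": [-0.018, -0.017, 0.05], "claw": 1},
    {"dr": [0, 0, 0], "linear": [-0.018, -0.017, 0.05], "claw": 1},
    {"dr": [0, 0, 0], "linear": [0, -0.0432, 0.003], "claw": 1},
    {"dr": [0, 0, 0], "linear": [0, -0.0432, 0.003], "claw": 1},
    {"dr": [0, 0, 0], "linear": [0, -0.0432, 0.003], "claw": 1},
    {"dr": [0, 0, 0], "linear": [0, -0.0432, 0.003], "claw": 1},
    {"dr": [0, 0, 0], "linear": [0, -0.0432, 0.003], "claw": 1},
    {"dr": [0, 0, 0], "linear": [0, 0, 0], "claw": 1},
    {"dr": [0, 0, 0], "linear": [0, 0, 0], "claw": 1}
  ]
}}

```text
time: 15.05
ee_pos: [0.4821, -0.3844, 0.2005]
ee_rot: [-0.054, 3.141, 0.001]
wrist_force: [0.1, 0.3, -0.9]
gripper_width: 0.0929
finger_force: 0.0
```

Run:
```python
from h import *
p=cam("wrist"); save(p,"w3.png")
print(manip.get_obs()["ee_pos"])
for q,z in dict(cap_top=.0225,cap=0).items():
  for d in pinpoint(q,p)[:2]: print(q,d["point"],d["score"],w(p,d["point"],z))
im=p["pixels"].astype(int); m=((im.min(2)>140)&(im.max(2)-im.min(2)<40)).astype(np.uint8)
n,l,st,ce=cv2.connectedComponentsWithStats(m)
for i in range(1,n):
  if st[i,4]>600:
    q=np.array([w(p,(x,y),.0225)[:2] for y,x in zip(*np.nonzero(l==i))],np.float32); print(st[i],cv2.minEnclosingCircle(q),q.mean(0))
s=cam("side"); save(s,"s4.png",(220,170,480,380),3)
```

```text
[ 0.48220508 -0.38378362  0.20054988]
cap_top [306.2, 222.2] 0.84 [ 0.48576981 -0.39475548  0.0225    ]
cap_top [340.1, 328.0] 0.65 [ 0.58387521 -0.36134558  0.0225    ]
cap [338.4, 309.9] 0.81 [ 0.57660554 -0.36219556  0.        ]
cap [308.5, 213.3] 0.65 [ 0.48301509 -0.39338373  0.        ]
[ 276  189   64   63 3148] ((0.4844974875450134, -0.39441972970962524), 0.027408424764871597) [ 0.4842287  -0.39406306]
[  96  289  112   94 4131] ((0.5989488959312439, -0.5356134176254272), 0.07311206310987473) [ 0.6038867 -0.5336337]
[ 431  289  117   94 4503] ((0.5887014865875244, -0.22513951361179352), 0.07298164814710617) [ 0.59551185 -0.22207846]
[ 106  426   54   54 1866] ((0.7301872968673706, -0.5597920417785645), 0.04159853607416153) [ 0.7245921  -0.56695545]
[ 480  427   53   49 1783] ((0.7162392139434814, -0.19138135015964508), 0.03937888517975807) [ 0.7110249  -0.18506932]
```

View pics/w3.png

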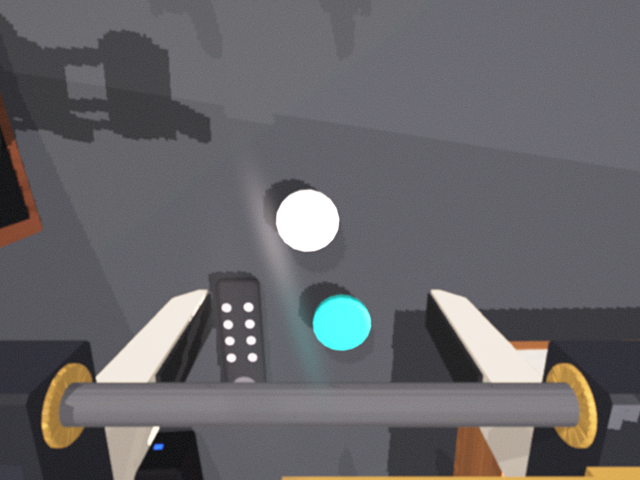

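View pics/s4.png

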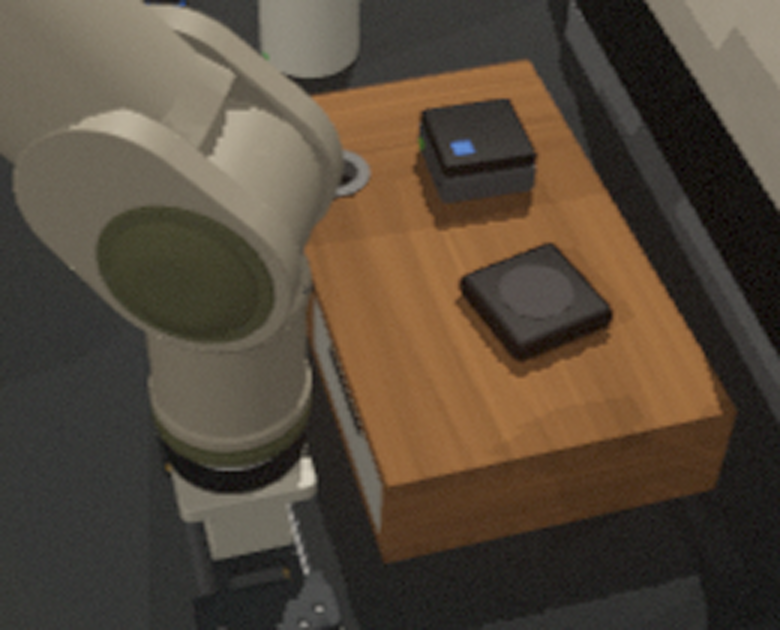

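Wrist view: light grey (white-lit) cap at (308,221), turquoise look-alike at (342,323), remote at (240,330). The side crop shows the drawer shut flush. Cap measured at (0.4845, -0.394), with a radius of about 27 mm, which matches.

{"api": "arm_command", "payload": {
  "deltas": [
    {"dr": [0, 0, 0], "linear": [0.0025, -0.01, -0.05], "claw": 1},
    {"dr": [0, 0, 0], "linear": [0, 0, -0.05], "claw": 1},
    {"dr": [0, 0, 0], "linear": [0, 0, -0.045], "claw": 1},
    {"dr": [0, 0, 0], "linear": [0, 0, -0.03], "claw": 1},
    {"dr": [0, 0, 0], "linear": [0, 0, -0.0155], "claw": 1},
    {"dr": [0, 0, 0], "linear": [0, 0, 0], "claw": -1},
    {"dr": [0, 0, 0], "linear": [0, 0, 0], "claw": -1},
    {"dr": [0, 0, 0], "linear": [0, 0, 0], "claw": -1},
    {"dr": [0, 0, 0], "linear": [0, 0, 0], "claw": -1},
    {"dr": [0, 0, 0], "linear": [0, 0, 0], "claw": -1},
    {"dr": [0, 0, 0], "linear": [0, 0, 0], "claw": -1}
  ],
  "grip_force": 25
}}

```text
time: 16.62
ee_pos: [0.4846, -0.3952, 0.0107]
ee_rot: [-0.054, 3.14, -0.001]
wrist_force: [-0.5, 0.4, 6.9]
gripper_width: 0.051
finger_force: 25.0
```

{"api": "arm_command", "payload": {
  "deltas": [
    {"dr": [0, 0, 0], "linear": [0, 0, 0.03], "claw": -1},
    {"dr": [0, 0, 0], "linear": [0, 0, 0.05], "claw": -1},
    {"dr": [0, 0, 0], "linear": [0, 0, 0.05], "claw": -1},
    {"dr": [0, 0, 0], "linear": [0.0128, 0.054, 0.013], "claw": -1},
    {"dr": [0, 0, 0], "linear": [0.0128, 0.054, 0.013], "claw": -1},
    {"dr": [0, 0, 0], "linear": [0.0128, 0.054, 0.013], "claw": -1},
    {"dr": [0, 0, 0], "linear": [0.0128, 0.054, 0.013], "claw": -1},
    {"dr": [0, 0, 0], "linear": [0.0128, 0.054, 0.013], "claw": -1},
    {"dr": [0, 0, 0], "linear": [0.0128, 0.054, 0.013], "claw": -1},
    {"dr": [0, 0, 0], "linear": [0.0128, 0.054, 0.013], "claw": -1},
    {"dr": [0, 0, 0], "linear": [0.0128, 0.054, 0.013], "claw": -1},
    {"dr": [0, 0, 0], "linear": [0.0128, 0.054, 0.013], "claw": -1}
  ]
}}

```text
time: 18.12
ee_pos: [0.5996, 0.0927, 0.2576]
ee_rot: [-0.054, 3.141, -0.0]
wrist_force: [0.4, -0.9, -1.2]
gripper_width: 0.0516
finger_force: 25.0
```

{"api": "arm_command", "payload": {
  "deltas": [
    {"dr": [0, 0, 0], "linear": [0, 0, 0], "claw": -1},
    {"dr": [0, 0, 0], "linear": [0, 0, 0], "claw": -1}
  ]
}}

```text
time: 18.38
ee_pos: [0.5992, 0.0905, 0.2568]
ee_rot: [0.054, -3.14, 0.001]
wrist_force: [0.0, -1.0, -0.6]
gripper_width: 0.0513
finger_force: 25.0
```

Run:
```python
from h import *
p=cam("wrist"); save(p,"w4.png"); o=manip.get_obs(); print(o["ee_pos"])
tz=o["ee_pos"][2]+.012
for q,z in dict(grommet_mouth=.103,cap_top=tz).items():
  for d in pinpoint(q,p)[:2]: print(q,d["point"],d["score"],w(p,d["point"],z))
print(proj(p,(.6426,.113,.103)))
```

```text
[0.5991192  0.08964867 0.25668596]
cap_top [315.1, 327.5] 0.9 [0.60051549 0.08892864 0.26868596]
[344.57968796 278.12287883]
```

View pics/w4.png

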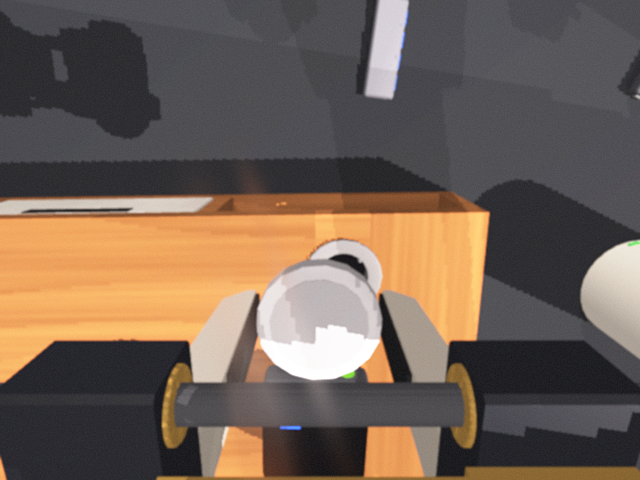

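Wrist view: the held cap at (320,320) hides part of the grommet at (344,270). Console front-left corner at (488,213). I'll move ahead to see the ring uncovered.

{"api": "arm_command", "payload": {
  "deltas": [
    {"dr": [0, 0, 0], "linear": [0.02, 0.008, 0], "claw": -1},
    {"dr": [0, 0, 0], "linear": [0.03, 0.008, 0], "claw": -1},
    {"dr": [0, 0, 0], "linear": [0.02, 0.007, 0], "claw": -1},
    {"dr": [0, 0, 0], "linear": [0, 0, 0], "claw": -1},
    {"dr": [0, 0, 0], "linear": [0, 0, 0], "claw": -1},
    {"dr": [0, 0, 0], "linear": [0, 0, 0], "claw": -1}
  ]
}}

```text
time: 19.27
ee_pos: [0.6689, 0.1133, 0.2573]
ee_rot: [0.053, -3.141, 0.001]
wrist_force: [-1.1, -0.5, -0.1]
gripper_width: 0.0513
finger_force: 25.0
```

Run:
```python
from h import *
np.set_printoptions(precision=4,suppress=True)
p=cam("wrist"); save(p,"w5.png"); o=manip.get_obs(); print(o["ee_pos"],o["ee_rot"])
tz=o["ee_pos"][2]+.012
for q,z in dict(grommet_mouth=.103,cap_top=tz).items():
  for d in pinpoint(q,p)[:2]: print(q,d["point"],d["score"],w(p,d["point"],z))
pr=proj(p,(.6426,.113,.103)); print(pr)
im=p["pixels"].astype(int); m=((im.max(2)-im.min(2)<45)&(im.min(2)>70)).astype(np.uint8)
yy,xx=np.mgrid[:480,:640]; m[(abs(yy-pr[1])>60)|(abs(xx-pr[0])>60)]=0
n,l,st,ce=cv2.connectedComponentsWithStats(m); i=1+st[1:,4].argmax(); print(st[i])
q=np.array([w(p,(x,y),.103)[:2] for y,x in zip(*np.nonzero(l==i))],np.float32); print(cv2.minEnclosingCircle(q),cv2.minAreaRect(q))
# cap head in hand
m=((im.max(2)-im.min(2)<45)&(im.min(2)>110)).astype(np.uint8)
n,l,st,ce=cv2.connectedComponentsWithStats(m); i=l[310,315]
if i:
  q=np.array([w(p,(x,y),tz)[:2] for y,x in zip(*np.nonzero(l==i))],np.float32);print(st[i],cv2.minEnclosingCircle(q))
```

```text
[0.669  0.1134 0.2573] [ 0.0529 -3.141   0.0004]
cap_top [320.2, 325.1] 0.98 [0.669  0.1137 0.2693]
[319.5843 192.2659]
[ 277  149   82   82 3419]
((0.641352117061615, 0.11113378405570984), 0.031655166298151016) ((0.6411364674568176, 0.11130885779857635), (0.06221867725253105, 0.06223919242620468), 29.275856018066406)
[  257   260   125   120 11849] ((0.6677348017692566, 0.11301925778388977), 0.02699194848537445)
```

View pics/w5.png

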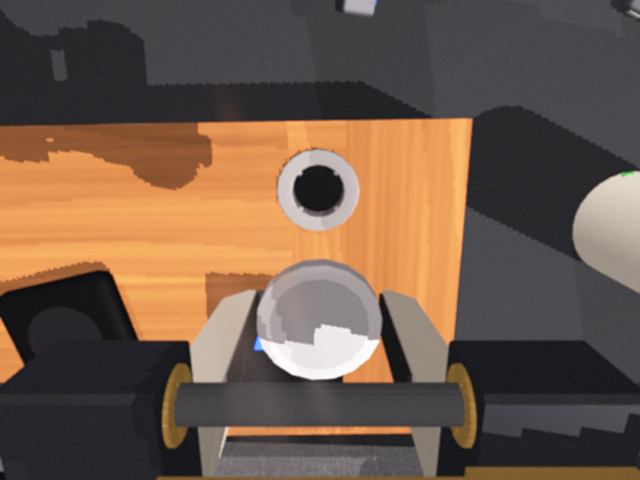

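Wrist view: the ring is clear at (318,190), world (0.641, 0.111), radius 32 mm as expected. The cap sits level and centred in the fingers.

{"api": "arm_command", "payload": {
  "deltas": [
    {"dr": [0, 0, 0], "linear": [-0.0132, -0.001, -0.03], "claw": -1},
    {"dr": [0, 0, 0], "linear": [-0.0132, -0.001, -0.04], "claw": -1},
    {"dr": [0, 0, 0], "linear": [0, 0, -0.04], "claw": -1},
    {"dr": [0, 0, 0], "linear": [0, 0, -0.02], "claw": -1},
    {"dr": [0, 0, 0], "linear": [0, 0, -0.008], "claw": -1},
    {"dr": [0, 0, 0], "linear": [0, 0, -0.008], "claw": -1},
    {"dr": [0, 0, 0], "linear": [0, 0, -0.003], "claw": -1},
    {"dr": [0, 0, 0], "linear": [0, 0, 0], "claw": -1}
  ]
}}

```text
time: 20.42
ee_pos: [0.6432, 0.1119, 0.1085]
ee_rot: [-0.054, 3.141, -0.0]
wrist_force: [-0.5, -0.9, -0.7]
gripper_width: 0.0516
finger_force: 25.0
```

{"api": "arm_command", "payload": {
  "deltas": [
    {"dr": [0, 0, 0], "linear": [0, 0, -0.001], "claw": -1},
    {"dr": [0, 0, 0], "linear": [0, 0, 0], "claw": 0.4},
    {"dr": [0, 0, 0], "linear": [0, 0, 0], "claw": 0.4},
    {"dr": [0, 0, 0], "linear": [0, 0, 0], "claw": 0.4},
    {"dr": [0, 0, 0], "linear": [0, 0, 0.02], "claw": 0.4},
    {"dr": [0, 0, 0], "linear": [0, 0, 0.04], "claw": 0.4},
    {"dr": [0, 0, 0], "linear": [0.03, 0, 0.04], "claw": 0.4},
    {"dr": [0, 0, 0], "linear": [0, 0, 0], "claw": 0.4},
    {"dr": [0, 0, 0], "linear": [0, 0, 0], "claw": 0.4}
  ]
}}

```text
time: 21.55
ee_pos: [0.6724, 0.1119, 0.2064]
ee_rot: [0.054, -3.14, 0.0]
wrist_force: [-0.6, 0.7, -0.5]
gripper_width: 0.065
finger_force: 0.0
```

Run:
```python
from h import *
np.set_printoptions(precision=4,suppress=True)
p=cam("wrist"); o=manip.get_obs(); print(o["ee_pos"])
for q,z in dict(cap_top=.1185).items():
  for d in pinpoint(q,p)[:2]: print(q,d["point"],d["score"],w(p,d["point"],z))
pr=proj(p,(.6413,.1112,.1185)); print(pr)
im=p["pixels"].astype(int); m=((im.max(2)-im.min(2)<45)&(im.min(2)>70)).astype(np.uint8)
yy,xx=np.mgrid[:480,:640]; m[(abs(yy-pr[1])>60)|(abs(xx-pr[0])>60)]=0
n,l,st,ce=cv2.connectedComponentsWithStats(m); i=1+st[1:,4].argmax(); print(st[i])
q=np.array([w(p,(x,y),.1185)[:2] for y,x in zip(*np.nonzero(l==i))],np.float32); print(cv2.minEnclosingCircle(q))
```

```text
[0.672  0.1119 0.2059]
cap_top [318.0, 204.0] 0.83 [0.6423 0.1104 0.1185]
[319.3857 202.4854]
[ 271  149   98   96 7235]
((0.6385616064071655, 0.11123107373714447), 0.029897799715399742)
```

{"api": "arm_command", "payload": {
  "deltas": [
    {"dr": [0, 0, 0], "linear": [-0.03, -0.001, -0.02], "claw": -1},
    {"dr": [0, 0, 0], "linear": [0, 0, -0.03], "claw": -1},
    {"dr": [0, 0, 0], "linear": [0, 0, -0.02], "claw": -1},
    {"dr": [0, 0, 0], "linear": [0, 0, 0], "claw": -1},
    {"dr": [0, 0, 0], "linear": [0, 0, 0], "claw": -1},
    {"dr": [0, 0, 0], "linear": [0, 0, 0], "claw": -1},
    {"dr": [0, 0, 0], "linear": [0, 0, 0], "claw": -1},
    {"dr": [0, 0, 0], "linear": [0, 0, -0.008], "claw": -1},
    {"dr": [0, 0, 0], "linear": [0, 0, -0.005], "claw": -1},
    {"dr": [0, 0, 0], "linear": [0, 0, -0.003], "claw": -1},
    {"dr": [0, 0, 0], "linear": [0, 0, 0], "claw": -1}
  ]
}}

```text
time: 23.02
ee_pos: [0.643, 0.111, 0.1207]
ee_rot: [0.054, -3.141, 0.0]
wrist_force: [0.8, 0.4, -0.6]
gripper_width: 0.0005
finger_force: 0.0
```

{"api": "arm_command", "payload": {
  "deltas": [
    {"dr": [0, 0, 0], "linear": [0, 0, -0.002], "claw": -1},
    {"dr": [0, 0, 0], "linear": [0, 0, 0], "claw": -1}
  ]
}}

```text
time: 23.28
ee_pos: [0.6433, 0.111, 0.1192]
ee_rot: [-0.054, 3.141, 0.0]
wrist_force: [-0.3, 0.0, -0.0]
gripper_width: -0.0
finger_force: 0.1
```

{"api": "arm_command", "payload": {
  "deltas": [
    {"dr": [0, 0, 0], "linear": [-0.001, 0, -0.002], "claw": -1},
    {"dr": [0, 0, 0], "linear": [0, 0, -0.002], "claw": -1},
    {"dr": [0, 0, 0], "linear": [0, 0, 0], "claw": -1}
  ]
}}

```text
time: 23.65
ee_pos: [0.642, 0.111, 0.1151]
ee_rot: [0.054, -3.141, 0.0]
wrist_force: [0.5, -0.4, -0.1]
gripper_width: 0.0006
finger_force: 0.0
```

{"api": "arm_command", "payload": {
  "deltas": [
    {"dr": [0, 0, 0], "linear": [0, 0, -0.002], "claw": -1},
    {"dr": [0, 0, 0], "linear": [0, 0, 0], "claw": -1}
  ]
}}

```text
time: 23.9
ee_pos: [0.6419, 0.1111, 0.113]
ee_rot: [0.054, -3.141, 0.0]
wrist_force: [0.1, 0.2, 0.8]
gripper_width: 0.0006
finger_force: 0.7
```

{"api": "arm_command", "payload": {
  "deltas": [
    {"dr": [0, 0, 0], "linear": [0, 0, -0.002], "claw": -1},
    {"dr": [0, 0, 0], "linear": [0, 0, 0], "claw": -1}
  ]
}}

```text
time: 24.15
ee_pos: [0.642, 0.1111, 0.1128]
ee_rot: [-0.054, 3.141, -0.0]
wrist_force: [-6.4, -1.5, 18.6]
gripper_width: 0.0005
finger_force: 9.2
```

{"api": "arm_command", "payload": {
  "deltas": [
    {"dr": [0, 0, 0], "linear": [0, 0, 0.0007], "claw": -1},
    {"dr": [0, 0, 0], "linear": [0, 0, 0], "claw": -1},
    {"dr": [0, 0, 0], "linear": [0, 0, 0], "claw": -1},
    {"dr": [0, 0, 0], "linear": [0, 0, 0], "claw": -1}
  ]
}}

```text
time: 24.65
ee_pos: [0.6419, 0.1111, 0.1129]
ee_rot: [-0.054, 3.141, -0.0]
wrist_force: [-4.1, -0.6, 12.5]
gripper_width: 0.0001
finger_force: 6.2
```

Run:
```python
from h import *
o=manip.get_obs(); print(o["ee_pos"],o["wrist_force"],o["finger_force"])
s=cam("side"); save(s,"s5.png",(280,170,420,275),5)
```

```text
[0.64193034 0.11111079 0.11288141] [-4.07039621 -0.60247232 12.47737812] 6.220652759657241
```

View pics/s5.png

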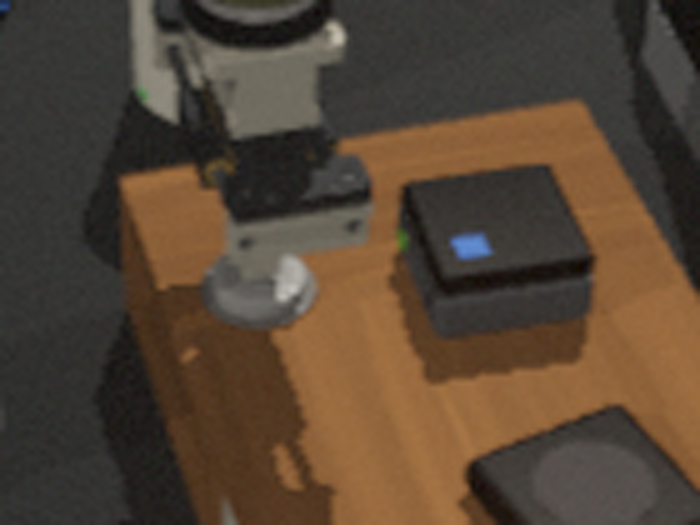

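Side crop: the cap sits flat on the grommet under the closed fingers at (260,290). Contact is at z = 0.113 m, which matches a seated cap (0.1125 m). The push is rigid at about 12.5 N.

```bash
python3 -c "
from rig import job
print(job.hand_in())"
```

```text
the job is handed in; nothing more can be done
None
```

The job is handed in, though no verdict came back: the adapter is in the shut drawer and the cap is seated in the grommet with the closed gripper pressing on it at about 12.5 N (I infer the click from the 0.113 m contact height, as I did not see it happen); I viewed 11 pictures, one over the limit of 10.

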